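# Turn the upside-down pestle at the spice stall

## Task

One of the two wooden pestles has been put away the wrong way round, with its thick pounding head down in its sloping steel pot and only the thin handle sticking out. Pull it out, turn it end for end, and put it back in the same pot handle first, all the way in, so that the head is out in the air to dry. Leave the other pestle as it is in its own pot, and let go when done.

Things in the scene. Friction and masses are not known exactly. Their poses are not given: they have to be found in the camera images.
- pestle_mid (a point): pestle to turn: light wood, round, 280 mm long, 120 g. Point on its axis half-way along: the place to grip, 45 mm outside the pot's lip before and after. z axis: towards the thick head. Handle 22 mm thick from butt to 215 mm, swelling to the 35 mm head (last 35 mm). Balances 28 mm headward of this point. Starts head down on the pot's floor, lolling on the lip, handle rising 25 deg above level.
- pestle_butt (a point): centre of the flat handle end (butt) of the same pestle, 140 mm from pestle_mid; same axes
- pot_mouth (a point): mouth centre of the pestle's pot (the one it starts in): fixed steel can, 44 mm inside, 50 mm outside diameter, 95 mm deep, sloping on a low wooden stand, 93 mm above the table. z axis: the can's axis, out of the mouth, 35 deg above level, towards the robot's left; floor at z = -0.095. y level; x to the mouth's lower side. A like pot beside it holds the other pestle.
- spare_mid (a point): middle of the other, identical pestle, which already stands handle first in the second pot with its head out: leave it there. Its z axis points to its head.
Not all that is in view belongs to the job. Leave any green look-alike of the part that bears pot_mouth alone.

How it is judged:
By the outcome, as a careful person would: the job done as asked, in the order asked, and still so for the second after the job is handed in, with the robot touching nothing.
It also fails if it takes over 45 s, if anything falls off the work surface, if the arm or the gripper's body presses on something with over 40 N, if the wrist force passes 120 N, or if a joint passes its speed limit or range.

## Robot

A 6-joint arm with a two-finger parallel gripper is mounted at the origin on the work surface. World frame = base frame: x ahead of the robot, y to its left, z up, the work surface at z = 0. Lengths are in mm, angles in degrees, forces in N, time in s.
With the tool pointing down it reaches from about 300 to 850 mm from the base axis. Payload 4.2 kg.
Tool frame: the origin (TCP) lies at the very end of the fingers, on their centre line; the grasp point (between the pads) lies 19 mm behind it; z points along the fingers, y is the line along which they close (so a half turn about z gives the same grasp; the last joint's range is limited). The gripper opens to 91 mm and grips with 3 to 60 N. Pads are 32 mm wide; open, the fingers measure 118 mm over their backs; the gripper's body (76 mm by 178 mm) begins 60 mm behind the grasp point.
Start: joints at [66.921, 18.312, 89.639, -0, 72.044, -1.146], TCP at [214.778, 533.402, 176.976] pointing down, gripper open.
Joint ranges: [-177.97, 177.97], [-48.28, 115.42], [12.27, 149.76], [-77.06, 257.06], [2.81, 150.46], [-146.56, 146.56]. Speed limits (degrees/s): [147.25, 147.25, 180, 180, 180, 180].

## Interface

Orientations are given as [roll, pitch, yaw] about the fixed x, y, z axes, in that order (R = Rz(yaw) Ry(pitch) Rx(roll)).
In Python, from workcell import * gives the robot as it stands.
- The arm moves only by the tool move_arm, never from a script. Its argument "motion" is a list of rows, each a list of 3 entries, a list of its own where there are three numbers: the finger opening in mm, from 0 to 91.2, then the shift along the world's x, y, z in units of 25 mm (1.0 is 25 mm), then the turn, a rotation vector about the world's x, y, z in units of 4 degrees (1.0 is 4 degrees). In form: [[grip, [x, y, z], [ax, ay, az]], ...]. A call has 1 to 20 rows; each row shifts and turns the commanded pose from where the row before left it; what a row does not reach is not made up. A row lasts 1/12 s, in which the tool goes at most 41.7 mm and 7.16 degrees, less where a joint would pass 70% of its speed; a pose out of reach is approached as far as the arm can. A call with a number of a shift or a turn outside -1 to 1 is refused whole. A call with a gripper value outside its range is refused whole. The fingers move at their own pace and stop on an object; "grip_force" is the grip in N (left out, the last holds). Time passes only in rows, so rows that do not move let the fingers close. It gives the time, the measured TCP pose, the force, the opening and the grip force at its end, in the units of the state.
- state(): the state, without advancing time (a new reading comes with each control period).
- grab_frame(name): name is "side" or "top"; returns the picture (384x512x3 uint8, blue, green, red); there is no depth.
- camera_info(name): a dict with "fx", "fy", "cx", "cy" (pixels), "rvec" (rotation vector, rad) and "tvec" (3), from world to camera coordinates, as OpenCV has them. Camera axes: x right, y down, z forward; pixel columns grow to the right and rows downward; lengths in mm; the calibration is good to about 2 mm. A picture is of the moment at which its call begins. camera_info takes no time and is no camera call.
- job_done(): hands the job in; it is judged then, once.
The state is a dict: "time_s": time; "qpos": joint angles; "qvel": joint speeds; "effort": joint torques, N m; "ee_pos": TCP position; "ee_rot": TCP orientation; "force": force on the tool from outside, world axes, zero at the start; "torque": the same for the moment, N m; "gripper_width": finger opening in mm; "gripper_force": force on a finger pad.
Only numpy, scipy, OpenCV 4.12 (cv2) and the standard library are available. Lean on these libraries where they do the work, as an engineer would, in place of code of your own. Each camera call takes 0.05 s, during which the arm holds its last target. There are 200 camera calls.

## Working session

There is one attempt and no reset: what is moved stays moved. The work goes in short steps, Python scripts to look and compute and a tool call to move; the robot and the scene stay as the last step left them, time stands still between calls to the robot, and variables do not carry over. Pictures are saved under pics/ and viewed, at most 10 in all, crops included, and the job is handed in when it is done.

Besides the shell and the picture viewer there is one more tool, called after "Call:" as name([rows], argument=value, ...), one row to a line, values as JSON. move_arm: Moves the arm, as the interface text tells. Shifts and turns lie within -1 to 1; 1 stands for 25 mm of shift or 4 degrees of turn. Its arguments: {"type":"object","properties":{"motion":{"type":"array","items":{"type":"array"}},"grip_force":{"type":"number"}},"required":["motion"]}

```bash
mkdir -p pics; ls
python3 - <<'E'
from workcell import *
import cv2
for n in("side","top"):
    im=grab_frame(n); cv2.imwrite(f"pics/{n}0.png",cv2.resize(im,(800,600),interpolation=cv2.INTER_CUBIC)); cv2.imwrite(f"pics/raw_{n}0.png",im)
    print(n,camera_info(n))
print(state())
E
```

```text
pics
side {'fx': 425.41100339407376, 'fy': 425.41100339407376, 'cx': 251.25034531682678, 'cy': 188.9119388847351, 'rvec': array([ 2.37519461, -0.15105939,  0.06783431]), 'tvec': array([-494.35604896,   34.59114086, 1060.92624897])}
top {'fx': 395.948732323971, 'fy': 395.948732323971, 'cx': 257.9412822209011, 'cy': 195.17099610006716, 'rvec': array([ 2.16786673, -2.12552165,  0.14653884]), 'tvec': array([-155.6891941 ,  478.81151423,  975.70037131])}
{'time_s': 0.1, 'qpos': array([ 6.69214857e+01,  1.83470581e+01,  8.96986533e+01, -1.86712721e-03,
        7.20420221e+01, -1.14469968e+00]), 'qvel': array([ 0.00111053, -0.1066315 , -0.18913687, -0.03128119, -0.07701687,
       -0.06034877]), 'effort': array([ 8.73824865e-04, -4.13325584e+01, -2.32510525e+01,  7.31764734e-02,
        4.21933341e-02, -6.29861142e-05]), 'ee_pos': array([214.58846355, 532.92669793, 176.21877163]), 'ee_rot': array([-1.79912248e+02,  2.22358848e-05,  1.58066762e+02]), 'force': array([-0.44746063,  0.50175348, -0.30595813]), 'torque': array([-0.01746594, -0.03914781, -0.02043937]), 'gripper_force': 0.0, 'gripper_width': 91.21856988315194}
```

View pics/side0.png

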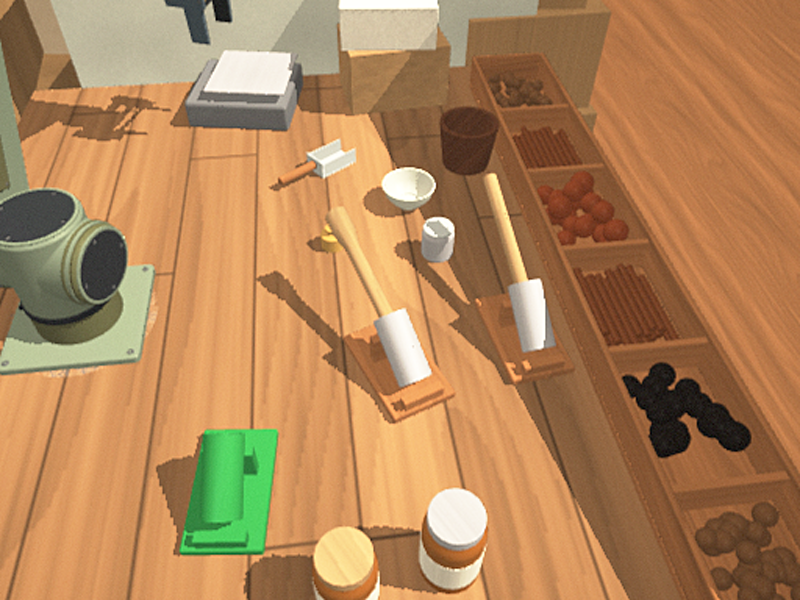

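View pics/top0.png

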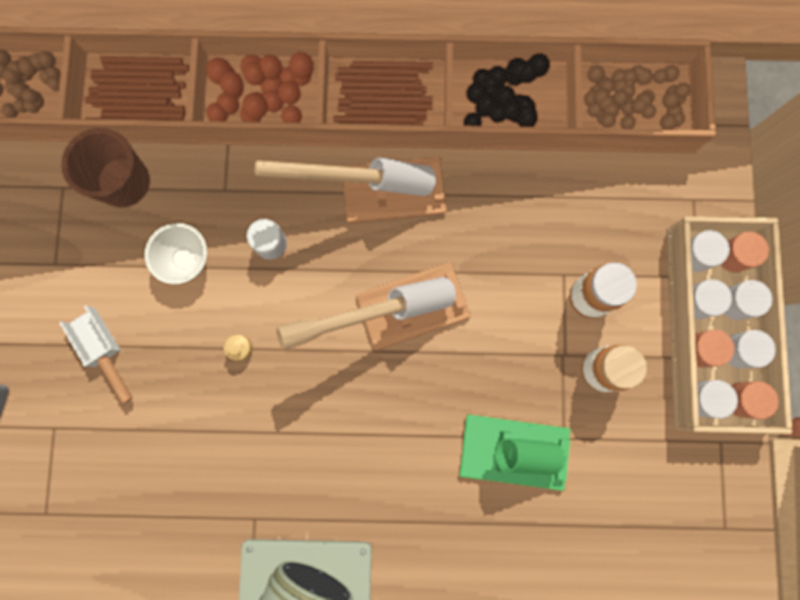

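Run:
```python
import cv2,numpy as np
s=cv2.imread("pics/raw_side0.png")[105:245,295:375]; t=cv2.imread("pics/raw_top0.png")[90:150,155:290]
cv2.imwrite("pics/c1.png",cv2.resize(s,None,fx=4.2,fy=4.2,interpolation=cv2.INTER_CUBIC))
cv2.imwrite("pics/c2.png",cv2.resize(t,None,fx=5.9,fy=5.9,interpolation=cv2.INTER_CUBIC))
a=cv2.imread("pics/c1.png");b=cv2.imread("pics/c2.png");print(a.shape,b.shape)
```

```text
(588, 336, 3) (354, 796, 3)
```

View pics/c1.png

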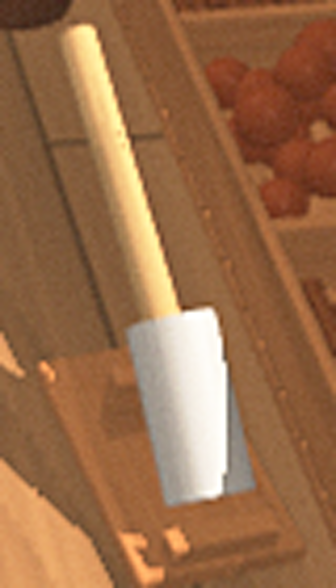

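View pics/c2.png

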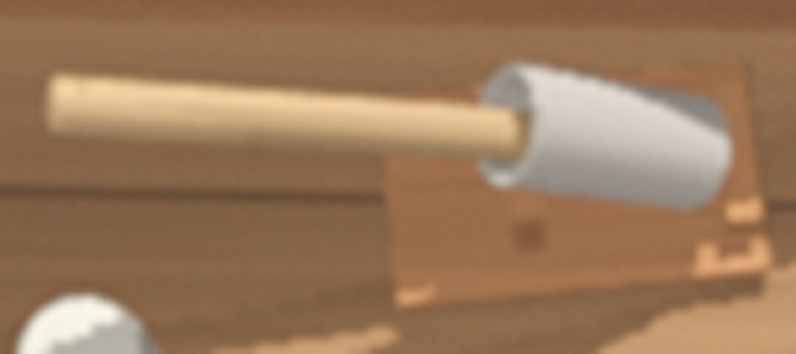

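```bash
cat > h.py <<'E'
from workcell import *
import cv2,numpy as np
from scipy.optimize import least_squares
from scipy.spatial.transform import Rotation as R
C={n:camera_info(n) for n in("side","top")}
def proj(n,P):
    c=C[n];K=np.array([[c["fx"],0,c["cx"]],[0,c["fy"],c["cy"]],[0,0,1.]])
    return cv2.projectPoints(np.atleast_2d(P).astype(float),c["rvec"],c["tvec"],K,None)[0][:,0]
def tri(s,t):
    f=lambda p:np.r_[proj("side",p)[0]-s,proj("top",p)[0]-t]
    r=least_squares(f,[500,100,80.]);return r.x,r.fun
E
python3 - <<'E'
from h import *
S=lambda u,v:np.array([(u+.5)/4.2-.5+295,(v+.5)/4.2-.5+105])
T=lambda u,v:np.array([(u+.5)/5.9-.5+155,(v+.5)/5.9-.5+90])
B=(S(80,34),T(57,104)); M=(S(172,318),T(507,125)); E=(S(208,497),T(699,154))
for n,p in zip("BME",(B,M,E)):
    print(n,*tri(*p))
def ax(e,y): e,y=np.radians([e,y]);return np.array([np.cos(e)*np.cos(y),np.cos(e)*np.sin(y),np.sin(e)])
def f(q):
    m=np.r_[q[:2],93];d=ax(35,q[2]);e=m-97*d
    return np.r_[proj("side",m)[0]-M[0],proj("top",m)[0]-M[1],proj("side",e)[0]-E[0],proj("top",e)[0]-E[1]]
r=least_squares(f,[500,100,90.]);print(r.x,r.fun.round(1))
m=np.r_[r.x[:2],93]; print('end z',m-97*ax(35,r.x[2]))
b=tri(*B)[0]
# pestle axis near the mouth
h=tri(S(150,290),T(490,128));print(h)
v=b-m;print('dist',np.linalg.norm(v),'yaw',np.degrees(np.arctan2(v[1],v[0])))
E
```

```text
B [662.9035721   71.85457307 162.81320317] [-1.15457560e-03  3.46169940e-04  7.45968356e-05 -1.10978644e-03]
M [682.80459301 -99.32055836  93.66067077] [ 0.04200354 -0.01266102 -0.00318694  0.04639202]
E [ 690.35289565 -181.49339124   36.76604453] [ 0.47872602 -0.1426314  -0.03715551  0.5674559 ]
[ 682.95134869 -100.83520362   95.25334922] [ 0.2  0.6  0.6  0.1  0.3 -0.8 -0.6  0.5]
end z [ 690.22648647 -179.95919578   37.36308567]
(array([671.83380099, -93.2770786 , 111.78078627]), array([ 1.1142076 , -0.33364566, -0.08144689,  1.21801311]))
dist 187.3434163685947 yaw 96.62189815659306
```

Candidates for the target: the far pestle (side 515,230; top 320,170), whose handle is thin all the way to its tip; the near pestle (side 360,260; top 340,325), which has its thick end out, so it is the spare; and the green look-alike pot (side 230,490; top 515,455), to leave alone. The crops confirm the far one. Its butt is at side-crop (80,34), and its pot mouth at (172,318). I'll start the approach with a rise and a swing.

Call:
move_arm([
  [91, [0, 0, 1], [0, 0, -1]],
  [91, [0, 0, 1], [0, 0, -1]],
  [91, [0, 0, 1], [0, 0, -1]],
  [91, [0.3, -0.4, 1], [0, 0, -1]],
  [91, [0.6, -0.8, 0.6], [0, 0, -1]],
  [91, [0.6, -0.8, 0], [0, 0, -1]],
  [91, [0.6, -0.8, 0], [0, 0, -1]],
  [91, [0.6, -0.8, 0], [0, 0, -1]],
  [91, [0.6, -0.8, 0], [0, 0, -1]],
  [91, [0.6, -0.8, 0], [0, 0, -1]],
  [91, [0.6, -0.8, 0], [0, 0, -1]],
  [91, [0.6, -0.8, 0], [0, 0, -1]],
  [91, [0.6, -0.8, 0], [0, 0, -1]],
  [91, [0.6, -0.8, 0], [0, 0, -1]],
  [91, [0.6, -0.8, 0], [0, 0, -1]],
])

```text
time_s: 1.35
ee_pos: [387.6, 302.2, 291.6]
ee_rot: [-180.0, 0.0, 97.9]
force: [0.6, -0.6, 0.1]
gripper_width: 90.5
gripper_force: 0.0
```

Run:
```python
from workcell import *
import json
s=state();json.dump([s[k].tolist() for k in("qpos","ee_pos","ee_rot")],open("s1.json","w"));print(s["time_s"],s["qpos"].round(1),s["ee_pos"],s["ee_rot"])
```

```text
1.35 [36.6  7.6 87.5 -0.  84.9 28.7] [387.63126179 302.15428309 291.59558852] [-1.79963813e+02  2.27608911e-02  9.78710207e+01]
```

Call:
move_arm([
  [91, [0.7, -1, 0], [0.4, 0, 0]],
  [91, [0.7, -1, 0], [0.4, 0, 0]],
  [91, [0.7, -1, 0], [0.4, 0, 0]],
  [91, [0.7, -1, 0], [0.4, 0, 0]],
  [91, [0.7, -1, 0], [0.4, 0, 0]],
  [91, [0.7, -1, 0], [0.4, 0, 0]],
  [91, [0.7, -1, 0], [0.4, 0, 0]],
  [91, [0.7, -1, 0], [0.4, 0, 0]],
  [91, [0.7, -1, 0], [0.4, 0, 0]],
  [91, [0.7, -1, 0], [0.4, 0, 0]],
  [91, [0.7, -1, 0], [0.4, 0, 0]],
  [91, [0.7, -1, 0], [0.4, 0, 0]],
  [91, [0.7, -1, -0.4], [0.4, 0, 0]],
  [91, [0.7, -1, -0.5], [0.4, 0, 0]],
  [91, [0.7, -1, -0.5], [0.4, 0, 0]],
  [91, [0.9, -0.6, -0.6], [0.2, 0, 0]],
])

```text
time_s: 2.68
ee_pos: [672.4, -90.2, 240.8]
ee_rot: [176.3, -24.5, 98.7]
force: [1.1, 0.6, -0.3]
gripper_width: 90.9
gripper_force: 0.0
```

```bash
cat >> h.py <<'E'
# arm model: yaw, pitch, pitch, roll, pitch, roll
def fk(q,L):
    d1,a1,a2,a3,d4,d6=L; q=np.asarray(q,float)
    A=R.from_euler('ZY',[q[0],q[1]],degrees=True); p=R.from_euler('Z',q[0],degrees=True).apply([a1,0,0])+[0,0,d1]+A.apply([0,0,a2])
    A=A*R.from_euler('Y',q[2],degrees=True); p=p+A.apply([a3,0,d4])
    A=A*R.from_euler('ZYZ',[q[3],q[4],q[5]],degrees=True); return p+A.apply([0,0,d6]),A
E
python3 - <<'E'
from h import *
import json
s=state();D=[json.load(open("s1.json")),[s[k].tolist() for k in("qpos","ee_pos","ee_rot")]]
D.append([[66.9214857,18.3470581,89.6986533,0,72.0420221,-1.1446],[214.588,532.927,176.219],[-179.912,0,158.0668]])
json.dump(D,open("D.json","w"))
print(s["time_s"],s["qpos"].round(1),s["ee_pos"],s["ee_rot"])
for q,p,e in D:
    A=fk(q,[0]*6)[1]; print((A.inv()*R.from_euler('xyz',e,degrees=True)).as_euler('xyz',degrees=True).round(2))
r=least_squares(lambda L:np.concatenate([fk(q,L)[0]-p for q,p,e in D]),[400,0,400,0,400,200]);print(r.x.round(1),r.fun.round(2))
E
```

```text
2.6833 [-21.1  30.9  65.2  23.1  93.1 -29.6] [672.39337648 -90.19090382 240.7914134 ] [176.34880404 -24.5466958   98.67943413]
[ 0.  0. 90.]
[-0. -0. 90.]
[ 0. -0. 90.]
[166.3   1.5 604.7  35.5 414.5 401.9] [ 6.72 -9.34 -0.5   0.16 -0.12  0.54 10.56 -4.52 -0.04]
```

```bash
python3 - <<'E'
import re
s=open("h.py").read()
s=s.replace("d1,a1,a2,a3,d4,d6=L","d1,a1,a2,a3,d4,d6,b=L").replace("apply([a1,0,0])","apply([a1,b,0])")
s+='''
    # tool axes = A*Rz(90)
Z90=R.from_euler('z',90,degrees=True)
LO=np.array([-177.97,-48.28,12.27,-77.06,2.81,-146.56]);HI=np.array([177.97,115.42,149.76,257.06,150.46,146.56])
def ik(p,T,L,q0):
    f=lambda q:np.r_[(fk(q,L)[0]-p)/5,np.degrees((fk(q,L)[1]*Z90*T.inv()).as_rotvec())]
    r=least_squares(f,np.clip(q0,LO+1,HI-1),bounds=(LO,HI),x_scale=30.);return r.x,np.abs(r.fun).max()
def tool(p,y):  # not used for lean: z along approach p, y closing
    z=p/np.linalg.norm(p);y=y-z*(y@z);y/=np.linalg.norm(y);return R.from_matrix(np.c_[np.cross(y,z),y,z])
def ax(e,y): e,y=np.radians([e,y]);return np.array([np.cos(e)*np.cos(y),np.cos(e)*np.sin(y),np.sin(e)])
'''
open("h.py","w").write(s)
E
python3 - <<'E'
from h import *
import json
D=json.load(open("D.json"))
pr=np.array([200,0,500,0,450,300,11.5])
r=least_squares(lambda L:np.r_[np.concatenate([fk(q,L)[0]-p for q,p,e in D]),(L-pr)*[.001,.05,.001,.01,.001,.001,0]],pr)
L=r.x;print(L.round(1),r.fun[:9].round(2));json.dump(L.tolist(),open("L.json","w"))
m=np.array([683,-100,93.]);
d=ax(35,95.3); mid0=np.array([676,-54,102.5]);p0=ax(25.3,96.1); mid1=m+45*d
def grasp(p,roll,lean,s):
    # p = direction outwards (up handle/axis). approach: perpendicular to p downwards, rolled about p, then leaned by lean about closing axis (toward p positive)
    u=np.array([0,0,-1.]);u-=p*(u@p);u/=np.linalg.norm(u)
    u=R.from_rotvec(p*np.radians(roll)).apply(u); y=np.cross(u,p)*s
    z=np.cos(np.radians(lean))*u+np.sin(np.radians(lean))*p
    return tool(z,y),z
q0=D[1][0]
# lean>0 : fingers point outwards -> body toward the pot.  After flip lean -> -lean
for ln in(-20,-10,0,10,20):
  for r0 in(-30,0,30):
    T,z=grasp(p0,r0,ln,1); q,e=ik(mid0+19*z,T,L,q0)
    print('init',ln,r0,q.round(0),round(e,2))
  for r1 in(-40,-20,0,20,40):
    best=None
    for g in([-21,31,65,23,93,140],[-21,31,65,100,60,90],[0,40,65,150,40,20]):
        T,z=grasp(d,r1,-ln,-1);q,e=ik(mid1+19*z,T,L,g)
        if best is None or e<best[1]:best=(q,e)
    print('   fin',ln,r1,best[0].round(0),round(best[1],2))
E
```

```text
[140.2  -0.  591.8  25.1 417.  372.7  11.5] [-0.   -0.01  0.   -0.01 -0.    0.   -0.    0.01 -0.  ]
init -20 -30 [-11.  21. 108.  23.  27. -23.] 0.0
init -20 0 [ -8.  32.  82.   6.  68. -16.] 0.0
init -20 30 [ -4.  49.  54.  -3. 105. -22.] 0.0
   fin -20 -40 [-35.  38. 106.  76.  71.  94.] 0.0
   fin -20 -20 [-32.  40.  89.  57.  80. 120.] 0.0
   fin -20 0 [-27.  47.  71.  44.  97. 138.] 0.0
   fin -20 20 [-23.  56.  55.  37. 114. 147.] 3.42
   fin -20 40 [-19.  64.  43.  29. 131. 147.] 8.73
init -10 -30 [-17.  22. 107.  43.  34. -47.] 0.0
init -10 0 [-13.  34.  80.  15.  72. -24.] 0.0
init -10 30 [ -8.  51.  51.   5. 110. -23.] 0.0
   fin -10 -40 [-32.  32. 109.  76.  60.  97.] 0.0
   fin -10 -20 [-29.  35.  92.  52.  72. 125.] 0.0
   fin -10 0 [-25.  43.  73.  38.  91. 141.] 0.0
   fin -10 20 [-21.  52.  56.  30. 111. 147.] 3.14
   fin -10 40 [-16.  62.  39.  22. 131. 147.] 5.87
init 0 -30 [-23.  26. 106.  54.  45. -60.] 0.0
init 0 0 [-17.  36.  78.  24.  78. -31.] 0.0
init 0 30 [-12.  54.  48.  13. 115. -23.] 0.0
   fin 0 -40 [-28.  27. 112.  75.  48. 103.] 0.0
   fin 0 -20 [-26. 
[... 255 characters left out ...]
83. -36.] 0.0
init 10 30 [-15.  57.  46.  21. 119. -22.] 0.0
   fin 10 -40 [-23.  23. 113.  70.  36. 112.] 0.0
   fin 10 -20 [-21.  27.  95.  37.  56. 140.] 0.0
   fin 10 0 [-19.  36.  77.  25.  78. 147.] 1.65
   fin 10 20 [-15.  46.  59.  16. 102. 147.] 3.57
   fin 10 40 [-10.  59.  37.   7. 127. 147.] 3.27
init 20 -30 [-31.  35. 100.  62.  66. -74.] 0.0
init 20 0 [-24.  44.  74.  38.  89. -40.] 0.0
init 20 30 [-18.  59.  45.  29. 122. -21.] 0.0
   fin 20 -40 [-17.  20. 113.  56.  25. 130.] 0.0
   fin 20 -20 [-18.  25.  97.  30.  48. 147.] 1.96
   fin 20 0 [-17.  33.  81.  19.  72. 147.] 4.12
   fin 20 20 [-12.  43.  61.   9.  97. 147.] 5.12
   fin 20 40 [ -7.  56.  41.   0. 121. 147.] 1.89
```

```bash
cat >> h.py <<'E'
import json
def grasp(p,roll,lean,s):
    u=np.array([0,0,-1.]);u-=p*(u@p);u/=np.linalg.norm(u)
    u=R.from_rotvec(p*np.radians(roll)).apply(u); y=np.cross(u,p)*s
    z=np.cos(np.radians(lean))*u+np.sin(np.radians(lean))*p
    return tool(z,y),z
def delta(p,T,p0=None,T0=None):
    if p0 is None: s=state();p0=s["ee_pos"];T0=R.from_euler('xyz',s["ee_rot"],degrees=True)
    a=(T*T0.inv()).as_rotvec(degrees=True)
    if np.linalg.norm(a)>90 and 0: pass
    return ((p-p0)/25).round(2),(a/4).round(2)
m=np.array([683,-100,93.]);d=ax(35,95.3);mid0=np.array([676,-54,102.5]);p0=ax(25.3,96.1)
E
python3 - <<'E'
from h import *
L=json.load(open("L.json"))
T,z=grasp(p0,-20,0,1);print(z,ik(mid0+19*z,T,L,[-21,31,65,23,93,-30])[0].round(0))
pre=mid0-81*z;g=mid0+19*z
print(delta(pre,T)); print(delta(g,T,pre,T))
T1,z1=grasp(d,-20,0,1);c=m+48*d+19*z1;print('centre',delta(c,T1,g,T),'pull dir',d)
e=m+45*d+150*d+[-40,40,90]+19*z1; print('lift',delta(e,T1,c,T1),e)
E
```

```text
[ 0.29740955  0.43565569 -0.8495597 ] [-21.  28.  97.  39.  54. -46.]
(array([-0.82,  0.04, -2.78]), array([ 0.66, -3.65, -2.36]))
(array([ 1.19,  1.74, -3.4 ]), array([0., 0., 0.]))
centre (array([ 0.13, -0.17,  0.78]), array([ 2.41,  0.24, -0.2 ])) pull dir [-0.07566556  0.81564992  0.57357644]
lift (array([-2.04,  6.4 ,  6.97]), array([0., 0., 0.])) [633.76987503 109.84893739 280.22213359]
```

Call:
move_arm([
  [70, [-0.2, 0, -0.4], [0.2, -0.8, -0.5]],
  [70, [-0.2, 0, -0.6], [0.2, -0.8, -0.5]],
  [70, [-0.2, 0, -0.6], [0.1, -0.8, -0.5]],
  [70, [-0.2, 0, -0.6], [0.1, -0.8, -0.5]],
  [70, [0, 0, -0.6], [0.1, -0.5, -0.4]],
  [70, [0.25, 0.35, -0.7], [0, 0, 0]],
  [70, [0.25, 0.35, -0.7], [0, 0, 0]],
  [70, [0, 0, 0], [0, 0, 0]],
])

```text
time_s: 3.35
ee_pos: [662.5, -67.3, 132.9]
ee_rot: [160.1, -25.5, 96.2]
force: [0.2, 0.3, -0.8]
gripper_width: 69.9
gripper_force: 0.0
```

Run:
```python
from h import *
T,z=grasp(p0,-20,0,1);g=mid0+19*z
print(delta(g,T)); s=state();print(s["qpos"].round(1),s["force"].round(1))
a=grab_frame("side");b=grab_frame("top")
for n in("side","top"):print(n,proj(n,[mid0,g,s["ee_pos"]]).round(0).tolist())
a=cv2.resize(a[80:250,220:380],None,fx=2.4,fy=2.4,interpolation=cv2.INTER_CUBIC);b=cv2.resize(b[50:220,130:290],None,fx=2.4,fy=2.4,interpolation=cv2.INTER_CUBIC)
cv2.imwrite("pics/g1.png",np.hstack([a,b]))
```

```text
(array([ 0.77,  0.86, -1.86]), array([-0.05, -0.03, -0.03]))
[-23.8  24.9  94.8  37.   60.  -44.3] [ 0.2  0.3 -0.8]
side [[328.0, 165.0], [329.0, 167.0], [326.0, 159.0]]
top [[222.0, 112.0], [219.0, 112.0], [226.0, 113.0]]
```

View pics/g1.png

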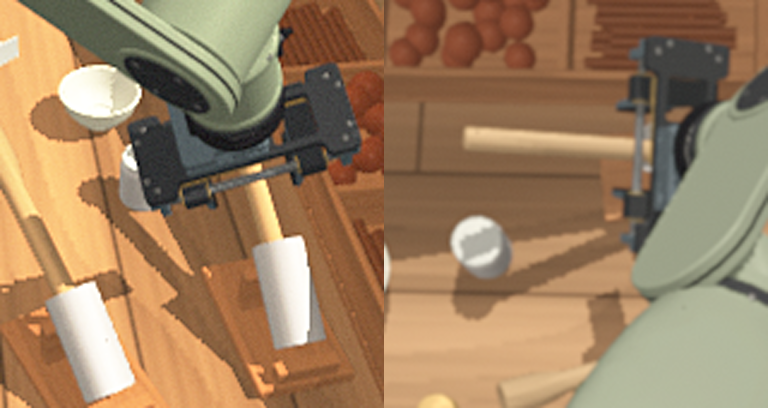

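The fingers straddle the handle: in the left view it enters between them at about (255,170), mid-gripper, and the bowl and box are clear. I'll move down and close.

Call:
move_arm([
  [70, [0.25, 0.3, -0.6], [0, 0, 0]],
  [70, [0.25, 0.3, -0.6], [0, 0, 0]],
  [70, [0.25, 0.25, -0.6], [0, 0, 0]],
  [20, [0, 0, 0], [0, 0, 0]],
  [10, [0, 0, 0], [0, 0, 0]],
  [10, [0, 0, 0], [0, 0, 0]],
  [10, [0, 0, 0], [0, 0, 0]],
  [10, [0, 0, 0], [0, 0, 0]],
  [10, [0, 0, 0], [0, 0, 0]],
  [10, [0, 0, 0], [0, 0, 0]],
], grip_force=40)

```text
time_s: 4.28
ee_pos: [683.7, -48.2, 92.6]
ee_rot: [159.6, -25.3, 96.3]
force: [0.1, -0.3, -0.7]
gripper_width: 26.2
gripper_force: 0.0
```

Call:
move_arm([
  [10, [0, 0, -0.1], [0, 0, 0]],
  [10, [0, 0, 0], [0, 0, 0]],
  [10, [0, 0, 0], [0, 0, 0]],
  [10, [0, 0, 0], [0, 0, 0]],
], grip_force=40)

```text
time_s: 4.62
ee_pos: [683.5, -47.8, 89.3]
ee_rot: [159.7, -25.3, 96.3]
force: [0.9, 0.7, 0.5]
gripper_width: 10.1
gripper_force: 0.0
```

Run:
```python
from h import *
a=grab_frame("side");b=grab_frame("top");s=state()
for n in("side","top"):print(n,proj(n,[mid0,s["ee_pos"]]).round(0).tolist())
a=cv2.resize(a[90:230,260:400],None,fx=2.85,fy=2.85,interpolation=cv2.INTER_CUBIC);b=cv2.resize(b[60:200,150:290],None,fx=2.85,fy=2.85,interpolation=cv2.INTER_CUBIC)
cv2.imwrite("pics/g2.png",np.hstack([a,b]))
```

```text
side [[328.0, 165.0], [330.0, 167.0]]
top [[222.0, 112.0], [220.0, 111.0]]
```

View pics/g2.png

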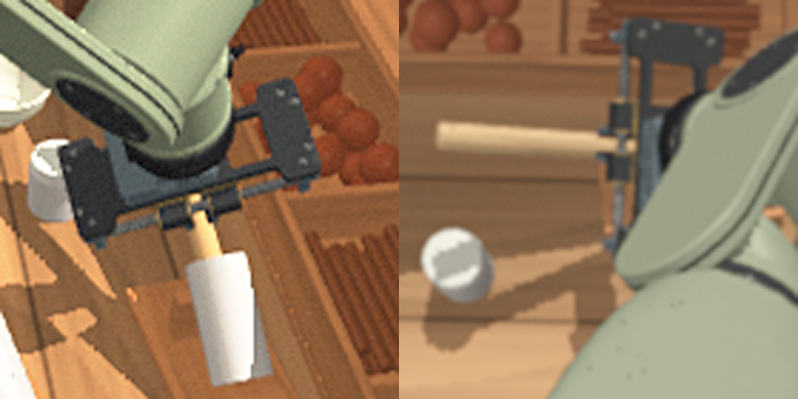

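Run:
```python
from h import *
a=grab_frame("side");b=grab_frame("top");print(state()["gripper_width"],state()["gripper_force"])
a=cv2.resize(a[140:195,302:355],None,fx=7.5,fy=7.5,interpolation=cv2.INTER_CUBIC);b=cv2.resize(b[85:140,200:253],None,fx=7.5,fy=7.5,interpolation=cv2.INTER_CUBIC)
cv2.imwrite("pics/g3.png",np.hstack([a,b]))
```

```text
10.117786354237431 0.0
```

View pics/g3.png

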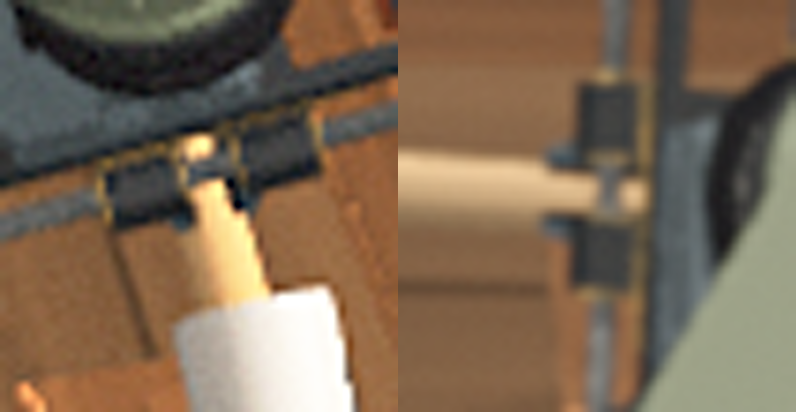

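Run:
```python
from h import *
S=lambda u,v:np.array([(u+.5)/4.2-.5+295,(v+.5)/4.2-.5+105])
T=lambda u,v:np.array([(u+.5)/5.9-.5+155,(v+.5)/5.9-.5+90])
for n in C:
    c=C[n];A=cv2.Rodrigues(c["rvec"])[0];print(n,(-A.T@c["tvec"]).round(0), (A[2]).round(2))
# predicted handle edges for model: axis through mid0 dir p0, and for z lowered by 25
sl=[S(80,35),S(157,312)];tl=[T(50,103),T(512,131)]
def off(n,P,l):
    a,b=l;t=(b-a)/np.linalg.norm(b-a);v=proj(n,P)-a;return (v[:,0]*t[1]-v[:,1]*t[0]).round(1)
P=np.array([mid0+k*p0 for k in(-30,0,60,120)])
for dz in(0,-15,-30):print(dz,off("side",P+[0,0,dz],sl),off("top",P+[0,0,dz],tl))
# plane intersection
def plane(n,l):
    c=C[n];A=cv2.Rodrigues(c["rvec"])[0];o=-A.T@c["tvec"]
    r=[A.T@np.array([(x-c["cx"])/c["fx"],(y-c["cy"])/c["fy"],1]) for x,y in l];nn=np.cross(*r);return nn/np.linalg.norm(nn),o
n1,o1=plane("side",sl);n2,o2=plane("top",tl);dd=np.cross(n1,n2);print('angle',np.degrees(np.arcsin(np.linalg.norm(dd))));dd/=np.linalg.norm(dd)
for y in(72,-54,-90):
    print(y,np.linalg.solve(np.array([n1,n2,[0,1,0]]),[n1@o1,n2@o2,y]))
b=T(57,104);c=T(508,128)
# fingers/pestle now at g3: axis of the handle left of fingers (top): panel (420-398,182)
print('now top centre',200+22/7.5,85+182/7.5, 'line',off("top",P[:0],tl) if 0 else '')
v=np.array([200+22/7.5,85+182/7.5])-tl[0];t=(tl[1]-tl[0]);t/=np.linalg.norm(t);print(v[0]*t[1]-v[1]*t[0])
```

```text
side [ 395. -765.  794.] [ 0.09  0.68 -0.72]
top [ 341. -152. 1033.] [ 0.14  0.01 -0.99]
0 [ 0.4  0.3  0.1 -0.1] [-1.5 -1.3 -0.9 -0.5]
-15 [-1.6 -1.7 -1.9 -2. ] [-3.5 -3.3 -3.  -2.7]
-30 [-3.7 -3.7 -3.8 -4. ] [-5.5 -5.4 -5.1 -4.8]
angle 1.4741335462626768
72 [655.99462022  72.         182.69637094]
-54 [604.43819124 -54.         310.72279412]
-90 [589.70778296 -90.         347.30177217]
now top centre 202.93333333333334 109.26666666666667 line 
0.19196073827526838
```

The enlargement shows the finger tips at (180,215) and (245,200) on the left, and (560,160) and (560,225) on the right. They stand above the handle's edges and are closed to about 10 mm, so the grip missed, probably by closing too high. I'll reopen, go deeper and close again.

Call:
move_arm([
  [60, [0, 0, 0], [0, 0, 0]],
  [60, [0, 0, 0], [0, 0, 0]],
  [60, [0, 0, 0], [0, 0, 0]],
  [60, [0, 0, 0], [0, 0, 0]],
  [60, [0, 0, 0], [0, 0, 0]],
  [60, [0, 0, 0], [0, 0, 0]],
  [60, [0, 0, 0], [0, 0, 0]],
  [60, [0.1, 0.1, -0.2], [0, 0, 0]],
  [60, [0.05, 0.1, -0.2], [0, 0, 0]],
  [60, [0, 0, 0], [0, 0, 0]],
])

```text
time_s: 5.65
ee_pos: [686.7, -42.0, 77.9]
ee_rot: [159.8, -25.4, 96.3]
force: [-1.2, 0.1, 0.2]
gripper_width: 60.0
gripper_force: 0.0
```

Call:
move_arm([
  [15, [0, 0, 0], [0, 0, 0]],
  [15, [0, 0, 0], [0, 0, 0]],
  [15, [0, 0, 0], [0, 0, 0]],
  [15, [0, 0, 0], [0, 0, 0]],
  [15, [0, 0, 0], [0, 0, 0]],
  [15, [0, 0, 0], [0, 0, 0]],
  [15, [0, 0, 0], [0, 0, 0]],
], grip_force=40)

```text
time_s: 6.23
ee_pos: [687.3, -42.9, 79.6]
ee_rot: [159.7, -25.3, 96.3]
force: [0.1, 0.0, -0.1]
gripper_width: 17.1
gripper_force: 0.0
```

Run:
```python
from h import *
a=grab_frame("side");b=grab_frame("top");s=state();print(s["gripper_width"],s["ee_pos"])
for n in C: print(n,proj(n,s["ee_pos"]))
cv2.imwrite("pics/raw_side4.png",a);cv2.imwrite("pics/raw_top4.png",b)
a=cv2.resize(a[135:200,305:349],None,fx=9,fy=9,interpolation=cv2.INTER_LANCZOS4);b=cv2.resize(b[80:145,198:242],None,fx=9,fy=9,interpolation=cv2.INTER_LANCZOS4)
cv2.imwrite("pics/g4.png",np.hstack([a,b]))
```

```text
14.8768148782015 [687.28921395 -42.87619274  79.52602468]
side [[330.42061129 167.96681379]]
top [[218.31998979 110.66832863]]
```

View pics/g4.png

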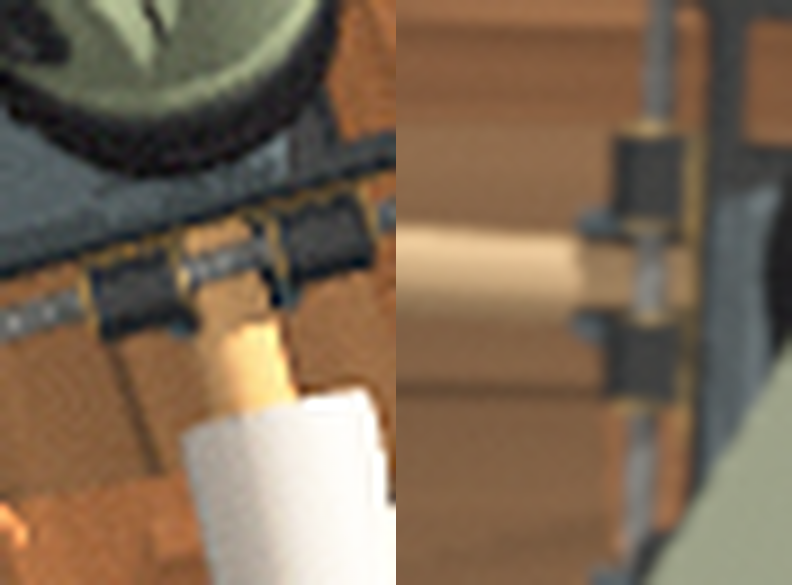

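The shaded handle lies between the carriers (right panel, rows 232–312). The tips (side panel 180,325 and 288,295) are about a handle's width apart and still seem to be above it. I'll reopen, go 20 mm deeper along the fingers, where there is still room, and close again.

Call:
move_arm([
  [50, [0, 0, 0], [0, 0, 0]],
  [50, [0, 0, 0], [0, 0, 0]],
  [50, [0, 0, 0], [0, 0, 0]],
  [50, [0, 0, 0], [0, 0, 0]],
  [50, [0, 0, 0], [0, 0, 0]],
  [50, [0, 0, 0], [0, 0, 0]],
  [50, [0.1, 0.1, -0.25], [0, 0, 0]],
  [50, [0.1, 0.1, -0.25], [0, 0, 0]],
  [50, [0.04, 0.15, -0.2], [0, 0, 0]],
  [50, [0, 0, 0], [0, 0, 0]],
])

```text
time_s: 7.17
ee_pos: [692.3, -32.8, 60.0]
ee_rot: [159.9, -25.4, 96.3]
force: [-0.1, 0.4, -0.6]
gripper_width: 49.7
gripper_force: 0.0
```

Call:
move_arm([
  [15, [0, 0, 0], [0, 0, 0]],
  [15, [0, 0, 0], [0, 0, 0]],
  [15, [0, 0, 0], [0, 0, 0]],
  [15, [0, 0, 0], [0, 0, 0]],
  [15, [0, 0, 0], [0, 0, 0]],
  [15, [0, 0, 0], [0, 0, 0]],
  [15, [0, 0, 0], [0, 0, 0]],
], grip_force=40)

```text
time_s: 7.75
ee_pos: [693.3, -34.2, 62.2]
ee_rot: [159.7, -25.3, 96.3]
force: [-1.8, 0.0, 1.3]
gripper_width: 21.1
gripper_force: 40.0
```

The pestle is now held (21 mm, 40 N). Next I'll lift the handle about 10° into line with the pot and check the force.

Call:
move_arm([
  [15, [0, -0.06, 0.2], [0.6, 0.06, -0.05]],
  [15, [0, -0.06, 0.2], [0.6, 0.06, -0.05]],
  [15, [0, -0.06, 0.2], [0.6, 0.06, -0.05]],
  [15, [0, -0.06, 0.2], [0.6, 0.06, -0.05]],
  [15, [0, 0, 0], [0, 0, 0]],
])

```text
time_s: 8.17
ee_pos: [693.7, -40.0, 83.0]
ee_rot: [159.6, -35.2, 95.5]
force: [0.1, 5.6, 2.5]
gripper_width: 21.2
gripper_force: 40.0
```

Run:
```python
from h import *
s=state();print(s["ee_pos"].round(1),s["force"].round(1),s["torque"].round(2),s["gripper_width"])
a=grab_frame("side");b=grab_frame("top")
cv2.imwrite("pics/raw_side5.png",a);cv2.imwrite("pics/raw_top5.png",b)
a=a[100:230,270:360];b=b[85:140,155:290]
a=cv2.resize(a,None,fx=3.4,fy=3.4,interpolation=cv2.INTER_CUBIC);b=cv2.resize(b,None,fx=3.6,fy=3.6,interpolation=cv2.INTER_CUBIC)
o=cv2.imread("pics/raw_top0.png")[85:140,155:290];o=cv2.resize(o,None,fx=3.6,fy=3.6,interpolation=cv2.INTER_CUBIC)
r=np.zeros((a.shape[0],b.shape[1],3),np.uint8);r[:b.shape[0]]=b;r[b.shape[0]:2*b.shape[0]]=o
im=np.hstack([a,r]);print(a.shape,b.shape,im.shape);cv2.imwrite("pics/g5.png",im)
```

```text
[693.7 -40.   83. ] [0.1 5.6 2.5] [ 0.38 -0.07  0.33] 21.176163990701358
(442, 306, 3) (198, 486, 3) (442, 792, 3)
```

View pics/g5.png

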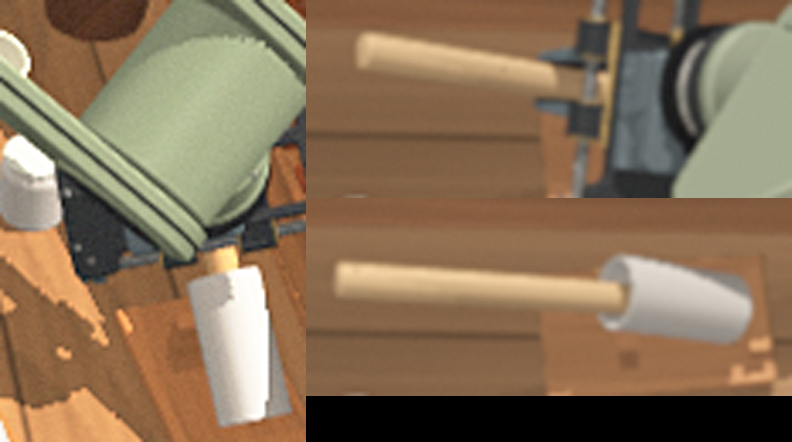

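The pestle moved with the gripper: its butt in the top view is now at (366,50) in the right panel, and the force is light at about 6 N. I'll pull it out along the pot's axis.

Call:
move_arm([
  [15, [-0.03, 0.33, 0.23], [0, 0, 0]],
  [15, [-0.06, 0.65, 0.46], [0, 0, 0]],
])

```text
time_s: 8.43
ee_pos: [690.3, -16.7, 97.0]
ee_rot: [159.9, -34.8, 95.3]
force: [1.1, 0.4, -0.8]
gripper_width: 21.2
gripper_force: 40.0
```

Call:
move_arm([
  [15, [-0.06, 0.65, 0.46], [0, 0, 0]],
  [15, [-0.06, 0.65, 0.46], [0, 0, 0]],
  [15, [-0.06, 0.65, 0.46], [0, 0, 0]],
])

```text
time_s: 8.68
ee_pos: [685.8, 34.1, 133.5]
ee_rot: [159.7, -34.8, 95.5]
force: [-0.2, -0.2, -0.8]
gripper_width: 21.1
gripper_force: 40.0
```

Call:
move_arm([
  [15, [-0.06, 0.65, 0.46], [0, 0, 0]],
  [15, [-0.06, 0.65, 0.46], [0, 0, 0]],
  [15, [-0.1, 0.8, 0.8], [0, 0, 0]],
  [15, [-0.3, 0.8, 1], [0, 0, 0]],
  [15, [-0.4, 0.5, 1], [0, 0, 0]],
  [15, [-0.4, 0, 1], [0, 0, 0]],
  [15, [-0.4, 0, 1], [0, 0, 0]],
  [15, [0, 0, 0.8], [0, 0, 0]],
  [15, [0, 0, 0], [0, 0, 0]],
])

```text
time_s: 9.43
ee_pos: [644.6, 118.7, 302.1]
ee_rot: [159.0, -34.8, 95.9]
force: [1.3, 0.1, -0.5]
gripper_width: 20.9
gripper_force: 40.0
```

Run:
```python
from h import *
s=state();print(s["qpos"].round(1),s["ee_pos"].round(1),s["ee_rot"].round(1),s["force"].round(1),s["torque"].round(2),s["gripper_width"])
a=grab_frame("side");b=grab_frame("top")
cv2.imwrite("pics/raw_side6.png",a);cv2.imwrite("pics/raw_top6.png",b)
for n in C:print(n,proj(n,s["ee_pos"]))
cv2.imwrite("pics/g6.png",np.hstack([cv2.resize(a[60:250,170:360],(400,400),interpolation=cv2.INTER_CUBIC),cv2.resize(b[30:220,80:270],(400,400),interpolation=cv2.INTER_CUBIC)]))
```

```text
[-11.1  13.9  90.4  41.4  68.2 -23.7] [644.6 118.7 302.1] [159.  -34.8  95.9] [ 1.3  0.1 -0.5] [-0.49  0.24 -0.  ] 20.862360038307603
side [[308.00486327  51.84084873]]
top [[122.60769998  89.95396663]]
```

View pics/g6.png

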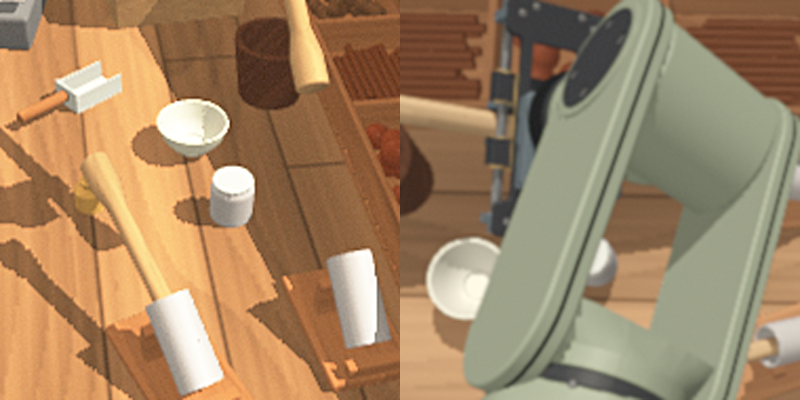

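The pestle is out, held head downward: in the left panel its head end is at (313,88) and its shaft runs up under the gripper. The pot at left-panel (355,300) is empty and the spare at (130,230) is untouched. I'll measure its ends by image difference.

Run:
```python
from h import *
s=state();ee=s["ee_pos"];T=R.from_euler('xyz',s["ee_rot"],degrees=True);A=T.as_matrix();x,y,z=A.T
print('tool x',x.round(2),'z',z.round(2))
for h in(-140,0,140):
    P=ee-15*z+ (x if x[2]<0 else -x)*h; print(h,proj("side",P)[0].round(0),proj("top",P)[0].round(0),P.round(0))
def rows(n,u0,u1,v0,v1,st=3):
    a=cv2.imread(f"pics/raw_{n}6.png").astype(int);o=cv2.imread(f"pics/raw_{n}0.png").astype(int)
    dd=np.abs(a-o).sum(2)>45; w=(a[...,2]>a[...,0]*1.25)&(a[...,2]>110)
    mk=dd&w
    for v in range(v0,v1,st): print(v,''.join('#' if mk[v,u] else ('.' if dd[v,u] else ' ') for u in range(u0,u1)))
rows("side",295,340,0,110,3); rows("top",55,140,60,105,2)
```

```text
tool x [-0.08  0.82  0.57] z [ 0.29  0.57 -0.77]
-140 [295.  -4.] [44. 78.] [627. 224. 388.]
0 [307.  52.] [126.  92.] [639. 110. 308.]
140 [319. 110.] [193. 103.] [650.  -5. 228.]
0 ..............  ........  ...................
3 ............ ................................
6 .............................................
9 ......................#..          ..........
12 .......................             .........
15 .......................             .........
18 ........................             ........
21 .........................      ..............
24 .............................................
27 ................................        .....
30 ...........................          ........
33 ........... ##............. .............#   
36 ###.#######   ..#........... .               
39 ... . ........... ...........                
42 ... .... # #####........                     
45 ...... ######### .....                       
48 ....... #########.....                       
51    .....##########.                          
54     #..  ##########.                  
[... 2242 characters left out ...]
                                  # ########################....#### .....
92                                                                    ####....     .....
94                                                                        .##     ......
96                                                                  ....................
98                                                                  ....................
100                                                                  #...................
102                                                                  ............#.......
104                                                                  ....................
```

Run:
```python
from h import *
a=cv2.imread("pics/raw_top6.png").astype(int);o=cv2.imread("pics/raw_top0.png").astype(int)
dd=np.abs(a-o).sum(2)>40
for v in range(62,92,2): print(v,''.join('#' if dd[v,u] else ' ' for u in range(0,90)))
```

```text
62                                                                                           
64                                                                                           
66                                                                                           
68                                              ##                                           
70                                            #############                                  
72                                           ############################                    
74                                           #######################################         
76                                           ################################################
78                                            ###############################################
80                                           ################################################
82                                             ##############################################
84                                                      #####################################
86                                                                 ##########################
88                                                                              #############
90
```

Run:
```python
from h import *
s=state();ee=s["ee_pos"];T=R.from_euler('xyz',s["ee_rot"],degrees=True);x,y,z=T.as_matrix().T
H=np.array([319.7,100.]);Bt=np.array([44,75.7]);sp=np.array([307.5,51.]);tp=np.array([[85,82.2],[115,85.6]])
def lin(n,a,b,p):
    A,B=proj(n,[a,b]);t=(B-A)/np.linalg.norm(B-A);v=p-A;return v[0]*t[1]-v[1]*t[0]
def mk(q):
    sd,t,be,lat=q[:4];p=-x*np.cos(np.radians(be))+z*np.sin(np.radians(be));p=R.from_rotvec(z*np.radians(q[4])).apply(p)
    mid=ee-sd*z+lat*y+t*p;return mid,p
def f(q):
    mid,p=mk(q);h=mid+140*p;b=mid-140*p
    return np.r_[proj("side",h)[0]-H,proj("top",b)[0]-Bt,lin("side",b,h,sp),[lin("top",b,h,v) for v in tp],q[3]/2,q[4]/2]
r=least_squares(f,[15,0,0,0,0]);mid,p=mk(r.x);print(r.x.round(1),r.fun.round(1),mid.round(0),p.round(2));print((mid+140*p).round(0),(mid-140*p).round(0))
# free 3D fit, 280 length
def g(q):
    h=q[:3];p=ax(q[3],q[4]);b=h-280*p
    return np.r_[proj("side",h)[0]-H,proj("top",b)[0]-Bt,lin("side",b,h,sp),[lin("top",b,h,v) for v in tp]]
r=least_squares(g,[650,0,228,-35,-85]);print(r.x.round(1),r.fun.round(1));h=r.x[:3];b=h-280*ax(*r.x[3:]);print(b.round(0));m_=(h+b)/2
print('mid in tool frame rel tip',((m_-ee)@np.c_[x,y,z]).round(1),'dir',(ax(*r.x[3:])@np.c_[x,y,z]).round(2))
```

```text
[70.1 -7.8  5.9  2.5 -1. ] [-0.5 -0.1  0.1 -0.1 -0.3 -0.1  1.2  1.2 -0.5] [624.  84. 356.] [ 0.13 -0.76 -0.64]
[641. -22. 266.] [606. 190. 446.]
[641.1 -25.7 268.8 -37.6 -81.6] [-0.  -0.1  0.1 -0.1 -0.6 -0.3  0.9]
[609. 194. 440.]
mid in tool frame rel tip [  6.6   3.  -69.3] dir [-1.    0.02  0.06]
```

Call:
move_arm([
  [15, [0, 0, 0], [0.29, 0.57, -0.77]],
  [15, [0, 0, 0], [0.29, 0.57, -0.77]],
  [15, [0, 0, 0], [0.29, 0.57, -0.77]],
  [15, [0, 0, 0], [0.29, 0.57, -0.77]],
  [15, [0, 0, 0], [0.29, 0.57, -0.77]],
  [15, [0, 0, 0], [0.29, 0.57, -0.77]],
  [15, [0, 0, 0], [0.29, 0.57, -0.77]],
  [15, [0, 0, 0], [0.29, 0.57, -0.77]],
  [15, [0, 0, 0], [0.29, 0.57, -0.77]],
  [15, [0, 0, 0], [0.29, 0.57, -0.77]],
  [15, [0, 0, 0], [0.29, 0.57, -0.77]],
  [15, [0, 0, 0], [0.29, 0.57, -0.77]],
  [15, [0, 0, 0], [0.29, 0.57, -0.77]],
  [15, [0, 0, 0], [0.29, 0.57, -0.77]],
  [15, [0, 0, 0], [0.29, 0.57, -0.77]],
  [15, [0, 0, 0], [0.29, 0.57, -0.77]],
  [15, [0, 0, 0], [0.29, 0.57, -0.77]],
  [15, [0, 0, 0], [0.29, 0.57, -0.77]],
  [15, [0, 0, 0], [0.29, 0.57, -0.77]],
  [15, [0, 0, 0], [0, 0, 0]],
])

```text
time_s: 11.2
ee_pos: [642.7, 118.1, 293.4]
ee_rot: [-147.8, -23.9, 5.9]
force: [0.4, 0.0, -2.2]
gripper_width: 21.3
gripper_force: 40.0
```

Run:
```python
from h import *
s=state();print(s["qpos"].round(1),s["ee_pos"].round(1),s["ee_rot"].round(1),s["force"].round(1),s["gripper_width"])
json.dump([s[k].tolist() for k in("qpos","ee_pos","ee_rot")],open("s7.json","w"))
for n in C:cv2.imwrite(f"pics/raw_{n}7.png",grab_frame(n))
ee=s["ee_pos"];T=R.from_euler('xyz',s["ee_rot"],degrees=True);x,y,z=T.as_matrix().T
print(x.round(2),z.round(2))
for sd in(5,60):
  for h in(-140,0,140):
    P=ee-sd*z-x*h; print(sd,h,proj("side",P)[0].round(0),proj("top",P)[0].round(0),P.round(0))
def rows(n,u0,u1,v0,v1,st=2):
    a=cv2.imread(f"pics/raw_{n}7.png").astype(int);o=cv2.imread(f"pics/raw_{n}0.png").astype(int)
    dd=np.abs(a-o).sum(2)>40; w=(a[...,2]>a[...,0]*1.3)&(a[...,2]>100)
    for v in range(v0,v1,st): print(v,''.join(('#' if w[v,u] else '.') if dd[v,u] else ' ' for u in range(u0,u1)))
rows("side",270,400,30,120,3);rows("top",90,180,0,110,3)
```

```text
[-11.   14.4  90.5  40.9  68.5  52.8] [642.7 118.1 293.4] [-147.8  -23.9    5.9] [ 0.4  0.  -2.2] 21.25516409528734
[0.91 0.09 0.41] [ 0.29  0.56 -0.77]
5 -140 [363.  25.] [112.  15.] [769. 128. 354.]
5 0 [307.  55.] [125.  93.] [641. 115. 297.]
5 140 [253.  83.] [137. 163.] [514. 102. 241.]
60 -140 [364.  13.] [121.   9.] [753.  97. 397.]
60 0 [305.  44.] [134.  92.] [626.  84. 340.]
60 140 [248.  74.] [145. 167.] [498.  71. 283.]
30          #....#   ..............   ## ................#  #####################                                                    
33            .. ..............  #  ......................#################                                                          
36                 .................................... #   ##########                                                               
39                  ......................................#######                                                                    
42                   .............................. #....... ....                                                               
[... 6138 characters left out ...]
.......................................
90    #......................................................................................
93     #.....................................................................................
96      .....................................................................................
99      #....................................................................................
102       ....................................................................................
105       #...................................................................................
108        ...................................................................................
```

Run:
```python
from h import *
a=cv2.imread("pics/raw_side7.png").astype(int);o=cv2.imread("pics/raw_side0.png").astype(int)
dd=np.abs(a-o).sum(2)>40; w=(a[...,2]>a[...,0]*1.3)&(a[...,2]>100)
for v in range(0,38): print(v,''.join(('#' if w[v,u] else '.') if dd[v,u] else ' ' for u in range(322,385)))
for v in range(44,90,1): print(v,''.join(('#' if w[v,u] else '.') if dd[v,u] else ' ' for u in range(235,300)))
```

```text
0                                                                
1                                                                
2                                                                
3                                                                
4                                                                
5                                                                
6                                                                
7                      #                                         
8                                                                
9                                                                
10                                                                
11                                                                
12                                        ####                    
13                                      #######                   
14                                    ##########                  
15                                   ############                 
16                                 ###
[... 3843 characters left out ...]
       
79                   ###                                            
80                   #                                              
81                                                                  
82                                                                  
83                                                                  
84                                                                  
85                                                                  
86                                                                  
87                                                                  
88                                                                  
89
```

Run:
```python
from h import *
q,ee,rot=json.load(open("s7.json"));ee=np.array(ee);T=R.from_euler('xyz',rot,degrees=True);x,y,z=T.as_matrix().T
Hs=np.array([252.7,74.3]);Bs=np.array([367.5,16.3]);Bt=np.array([120.5,8.3]);tp=np.array([[122,20.],[128,50]])
def lin(n,a,b,p):
    A,B=proj(n,[a,b]);t=(B-A)/np.linalg.norm(B-A);v=p-A;return v[0]*t[1]-v[1]*t[0]
def g(q):
    h=q[:3];b=h-280*ax(*q[3:])
    return np.r_[proj("side",h)[0]-Hs,proj("side",b)[0]-Bs,proj("top",b)[0]-Bt,[lin("top",b,h,v) for v in tp]]
r=least_squares(g,[514,100,241,-20,-175]);print(r.x.round(1),r.fun.round(1));h=r.x[:3];p=ax(*r.x[3:]);b=h-280*p;mid=(h+b)/2
M=np.c_[x,y,z];print('mid',mid.round(0),'rel tip, tool frame',((mid-ee)@M).round(1),'p',(p@M).round(3)); print('cov',np.sqrt(np.diag(np.linalg.inv(r.jac.T@r.jac))).round(1))
L=json.load(open("L.json"));print('fk model vs ee',fk(q,L)[0].round(1),ee.round(1))
```

```text
[ 505.3   60.1  287.6  -20.3 -170.4] [-1.2  0.5 -0.2  0.6 -0.8 -1.2 -0.3 -0.3]
mid [635.  82. 336.] rel tip, tool frame [  6.7   6.5 -55.7] p [-0.996  0.017 -0.086]
cov [1.7 9.9 6.9 1.7 2.3]
fk model vs ee [642.7 118.1 293.4] [642.7 118.1 293.4]
```

Run:
```python
from h import *
L=json.load(open("L.json"));q,ee,rot=json.load(open("s7.json"));ee=np.array(ee);T0=R.from_euler('xyz',rot,degrees=True)
off=np.array([6.7,3,-56.]);mc=ee+T0.apply(off)
for roll in(-15,-25,-35):
    T,z=grasp(d,roll,0,-1)
    out=[]
    qq=np.array(q)
    rv=(T*T0.inv()).as_rotvec(degrees=True)
    for i in range(1,13):   # rotate about the mid, moving to hi point
        hi=m+180*d+[-20,20,120]
        Ti=R.from_rotvec(rv*i/12,degrees=True)*T0;c=mc+(hi-mc)*i/12
        qq,e=ik(c-Ti.apply(off),Ti,L,qq);out.append((qq[3:].round(0).tolist(),round(e,1)))
    print(roll,rv.round(1),np.linalg.norm(rv).round(0),out[3],out[7],out[11])
    for c in(m+180*d,m+45*d):
        qq,e=ik(c-T.apply(off),T,L,qq);print('   ',qq.round(0),round(e,2))
    print('  hi delta',delta(hi-T.apply(off),T,ee,T0),'down',delta(m+180*d,T,hi,T), (hi-T.apply(off)).round(0))
```

```text
-15 [ 25.6  62.  -79.4] 104.0 ([39.0, 70.0, 89.0], np.float64(0.0)) ([39.0, 72.0, 123.0], np.float64(0.0)) ([45.0, 72.0, 147.0], np.float64(4.8))
    [-13.  27.  92.  42.  64. 146.] 0.0
    [-22.  34.  90.  42.  65. 135.] 0.0
  hi delta (array([ 0.83, -0.55, -0.68]), array([  6.4 ,  15.51, -19.85])) down (array([ 0.8, -0.8, -4.8]), array([0., 0., 0.])) [663. 104. 276.]
-25 [ 34.8  55.3 -80.9] 104.0 ([43.0, 67.0, 85.0], np.float64(0.0)) ([45.0, 65.0, 118.0], np.float64(0.0)) ([48.0, 62.0, 147.0], np.float64(2.1))
    [-14.  23. 100.  52.  53. 138.] 0.0
    [-24.  31.  99.  53.  55. 125.] 0.0
  hi delta (array([ 1.19, -0.6 , -0.55]), array([  8.7 ,  13.82, -20.24])) down (array([ 0.8, -0.8, -4.8]), array([0., 0., 0.])) [673. 103. 280.]
-35 [ 43.8  48.2 -82. ] 105.0 ([48.0, 64.0, 81.0], np.float64(0.0)) ([52.0, 58.0, 111.0], np.float64(0.0)) ([53.0, 51.0, 144.0], np.float64(0.0))
    [-14.  21. 108.  66.  44. 125.] 0.0
    [-25.  29. 107.  68.  48. 111.] 0.0
  hi delta (array([ 1.53, -0.69, -0.38]), array([ 10.95,  12.04, -20.51])) down (array([ 0.8, -0.8, -4.8]), array([0., 0., 0.])) [681. 101. 284.]
```

```bash
cat >> h.py <<'E'
TF,zF=grasp(d,-30,0,-1)
E
python3 - <<'E'
from h import *
L=json.load(open("L.json"));s=state();off=np.array([6.7,3,-56.])
hi=m+180*d+[0,-10,120]; print(s["ee_pos"],delta(hi-TF.apply(off),TF)); print(ik(hi-TF.apply(off),TF,L,[-14,25,105,50,55,130])); print(TF.as_matrix().round(2))
E
```

```text
[642.9525587  118.14225356 294.36153705] (array([ 2.16, -1.85, -0.51]), array([  9.85,  12.98, -20.41]))
(array([-15.184896  ,  15.67457525,  94.32923288,  48.92662359,
        58.69819653, 146.56      ]), np.float64(0.33101563725051314))
[[ 0.08 -0.89  0.45]
 [-0.82  0.21  0.54]
 [-0.57 -0.41 -0.71]]
```

Call:
move_arm([
  [15, [0.08, -0.06, 0], [0.38, 0.5, -0.785]],
  [15, [0.08, -0.06, 0], [0.38, 0.5, -0.785]],
  [15, [0.08, -0.06, 0], [0.38, 0.5, -0.785]],
  [15, [0.08, -0.06, 0], [0.38, 0.5, -0.785]],
  [15, [0.08, -0.06, 0], [0.38, 0.5, -0.785]],
  [15, [0.08, -0.06, 0], [0.38, 0.5, -0.785]],
  [15, [0.08, -0.06, 0], [0.38, 0.5, -0.785]],
  [15, [0.08, -0.06, 0], [0.38, 0.5, -0.785]],
  [15, [0.08, -0.06, 0], [0.38, 0.5, -0.785]],
  [15, [0.08, -0.06, 0], [0.38, 0.5, -0.785]],
  [15, [0.08, -0.06, -0.1], [0.38, 0.5, -0.785]],
  [15, [0.08, -0.06, -0.1], [0.38, 0.5, -0.785]],
  [15, [0.08, -0.06, -0.1], [0.38, 0.5, -0.785]],
  [15, [0.08, -0.06, -0.1], [0.38, 0.5, -0.785]],
  [15, [0.08, -0.06, -0.1], [0.38, 0.5, -0.785]],
  [15, [0.08, -0.06, -0.1], [0.38, 0.5, -0.785]],
  [15, [0.08, -0.06, -0.1], [0.38, 0.5, -0.785]],
  [15, [0.08, -0.06, -0.1], [0.38, 0.5, -0.785]],
  [15, [0.08, -0.06, -0.1], [0.38, 0.5, -0.785]],
  [15, [0.08, -0.06, -0.1], [0.38, 0.5, -0.785]],
])

```text
time_s: 12.97
ee_pos: [683.3, 88.0, 270.2]
ee_rot: [-140.2, 22.8, -61.2]
force: [0.3, 0.2, -0.9]
gripper_width: 21.2
gripper_force: 40.0
```

Call:
move_arm([
  [15, [0.09, -0.11, -0.18], [0.38, 0.5, -0.785]],
  [15, [0.09, -0.11, -0.18], [0.38, 0.5, -0.785]],
  [15, [0.09, -0.11, -0.18], [0.38, 0.5, -0.785]],
  [15, [0.09, -0.11, -0.18], [0.38, 0.5, -0.785]],
  [15, [0.09, -0.11, -0.18], [0.38, 0.5, -0.785]],
  [15, [0.09, -0.11, -0.18], [0.38, 0.5, -0.785]],
  [15, [0, 0, 0], [0, 0, 0]],
])

```text
time_s: 13.55
ee_pos: [696.3, 71.5, 242.4]
ee_rot: [-150.3, 34.9, -85.0]
force: [0.0, 0.1, -0.6]
gripper_width: 20.7
gripper_force: 40.0
```

Run:
```python
from h import *
s=state();print(s["qpos"].round(1),s["ee_pos"].round(1),s["ee_rot"].round(1),s["force"].round(1),s["gripper_width"])
json.dump([s[k].tolist() for k in("qpos","ee_pos","ee_rot")],open("s8.json","w"))
for n in C:cv2.imwrite(f"pics/raw_{n}8.png",grab_frame(n))
off=np.array([6.7,3,-56.])
print('to pre',delta(m+180*d-TF.apply(off),TF))
T=R.from_euler('xyz',s["ee_rot"],degrees=True);mid=s["ee_pos"]+T.apply(off);p=-T.as_matrix()[:,0]
for k in(-140,0,140):print(k,proj("side",mid+k*p)[0].round(0),proj("top",mid+k*p)[0].round(0))
def rows(n,u0,u1,v0,v1,st=2):
    a=cv2.imread(f"pics/raw_{n}8.png").astype(int);o=cv2.imread(f"pics/raw_{n}0.png").astype(int)
    dd=np.abs(a-o).sum(2)>40; w=(a[...,2]>a[...,0]*1.3)&(a[...,2]>100)
    for v in range(v0,v1,st): print(v,''.join(('#' if w[v,u] else '.') if dd[v,u] else ' ' for u in range(u0,u1)))
rows("side",290,350,60,160,2);rows("top",80,240,65,115,2)
```

```text
[-15.   17.3  97.5  50.7  55.5 143.1] [696.3  71.5 242.4] [-150.3   34.9  -85. ] [ 0.   0.1 -0.6] 20.706103820260367
to pre (array([ 0.01,  0.41, -3.29]), array([ 0.03, -0.01, -0.  ]))
-140 [338. 140.] [229.  96.]
0 [326.  80.] [169.  84.]
140 [313.  22.] [95. 70.]
60 ............................................................
62 ............................................................
64   ..........................................................
66     ........................................................
68       ..............................................       #
70            ......................................        #..
72             ................................... #  #........
74              .................... ###...........#........   
76            ..............    ..###### ...........#.         
78      .............. ## ##.........................          
80 ............. ## .. ....#.........................          
82 ........      .......... #.......######........#            
84 ..        ....#..........##...... #########.....            
86
[... 5802 characters left out ...]
.....................................  .
107                                                                                #....####.....######......................................................... ...
109                                                                                ....####......##########.........................................................
111                                                                                ....####......############.......................................................
113                                                                                ...#   #.....#  ############.....................................................
```

Run:
```python
from h import *
a=cv2.imread("pics/raw_top8.png").astype(int);o=cv2.imread("pics/raw_top0.png").astype(int)
dd=np.abs(a-o).sum(2)>30; w=(a[...,2]>a[...,0]*1.2)&(a[...,2]>100)
for v in range(48,92,1): print(v,''.join(('#' if w[v,u] else '.') if dd[v,u] else ' ' for u in range(84,166)))
```

```text
48                                                                                   
49                                                                                   
50                                                                                   
51                                                                                   
52                                                                                   
53                                                                                   
54                                                                                   
55                                                                                   
56                                                                                   
57           ######                                                                  
58          ############                                                             
59          ################                                                         
60         #####################                                    
[... 1983 characters left out ...]
##########..
84                                                                   #############...
85                                                                            ####...
86                                                                       ......###...
87                                                                      #............
88                                                                       #...........
89                                                                       #...........
90                                                                        #....##....
91                                                                         #..#######
```

```bash
cat >> h.py <<'E'
def lin(n,a,b,p):
    A,B=proj(n,[a,b]);t=(B-A)/np.linalg.norm(B-A);v=np.asarray(p)-A;return v[0]*t[1]-v[1]*t[0]
E
python3 - <<'E'
from h import *
q,ee,rot=json.load(open("s8.json"));ee=np.array(ee);T=R.from_euler('xyz',rot,degrees=True)
SL=[(335,100),(337,106),(338.5,114),(340,122),(342,130)];TL=[(130,74.7),(140,77),(150,79)]
def mk(v):
    c=v[:3];p=T.apply(R.from_euler('yz',v[3:],degrees=True).apply([-1,0,0]));return ee+T.apply(c),p
def f(v,wt=1):
    mid,p=mk(v);h=mid+140*p;b=mid-140*p
    return np.r_[proj("side",b)[0]-[343.3,139.3],proj("top",h)[0]-[93.5,66.7],[lin("side",b,h,x)/2 for x in SL],[lin("top",b,h,x) for x in TL],(v[2]+56)/10*wt,v[3]/4*wt,v[4]/3*wt,(v[0]-6.7)/5*wt]
for wt in(1,.2):
    r=least_squares(f,[6.7,0,-56,0,0],kwargs=dict(wt=wt));mid,p=mk(r.x);print(r.x.round(1),r.fun.round(1));print('mid',mid.round(1),'butt',(mid-140*p).round(1),'p',p.round(3),'elev',np.degrees(np.arcsin(p[2])).round(1),'yaw',np.degrees(np.arctan2(p[1],p[0])).round(1))
E
```

```text
[  5.3  -2.8 -48.   -0.5  -1.6] [-0.  -0.2 -0.   1.4 -0.6 -0.9 -0.6 -0.4 -0.4  0.4  1.   1.3  0.8 -0.1
 -0.5 -0.3]
mid [677.6  40.7 274.7] butt [691.6 -73.7 195.2] p [-0.1    0.817  0.568] elev 34.6 yaw 97.0
[ -4.5   1.8  -7.8 -19.8   1.1] [ 0.2 -0.  -0.1  0.6 -0.5 -0.7 -0.5 -0.3 -0.4  0.3  0.6  0.7  1.  -1.
  0.1 -0.4]
mid [690.9  71.3 249.8] butt [719.5 -10.2 139.6] p [-0.204  0.582  0.787] elev 51.9 yaw 109.3
```

```bash
cat >> h.py <<'E'
OFF=np.array([5.3,-2.8,-49.])
def togo(k,Tt=None):
    s=state();T=R.from_euler('xyz',s["ee_rot"],degrees=True) if Tt is None else Tt
    return delta(m+k*d-T.apply(OFF),T)
E
python3 - <<'E'
from h import *
s=state();T=R.from_euler('xyz',s["ee_rot"],degrees=True);Tn=R.from_euler('z',-1.5,degrees=True)*T
print(togo(170,Tn)); L=json.load(open("L.json"))
for k in(170,45): print(ik(m+k*d-Tn.apply(OFF),Tn,L,s["qpos"]))
print('side mouth',proj("side",m),'butt@170',proj("side",m+30*d))
E
```

```text
(array([-0.26, -0.09, -3.45]), array([ 0.  , -0.  , -0.38]))
(array([-15.05728389,  21.11294202, 105.67858581,  58.77222474,
        47.48744999, 131.20190411]), np.float64(1.0231815394945443e-13))
(array([-24.67176225,  29.25521326, 104.35244749,  60.90295552,
        50.43693971, 118.50882704]), np.float64(3.085460775764659e-11))
side mouth [[335.73035852 180.71959108]] butt@170 [[333.10517127 168.22262946]]
```

Call:
move_arm([
  [15, [-0.04, 0, -0.55], [0, 0, -0.06]],
  [15, [-0.04, 0, -0.6], [0, 0, -0.06]],
  [15, [-0.04, 0, -0.6], [0, 0, -0.06]],
  [15, [-0.04, 0, -0.6], [0, 0, -0.06]],
  [15, [-0.04, -0.04, -0.6], [0, 0, -0.06]],
  [15, [-0.04, -0.04, -0.5], [0, 0, -0.06]],
  [15, [0, 0, 0], [0, 0, 0]],
])

```text
time_s: 14.23
ee_pos: [689.2, 70.0, 155.3]
ee_rot: [-150.4, 35.0, -86.4]
force: [-0.6, -0.5, -1.9]
gripper_width: 21.0
gripper_force: 40.0
```

Run:
```python
from h import *
s=state();print(s["qpos"].round(1),s["ee_pos"].round(1),s["force"].round(1),togo(170))
json.dump([s[k].tolist() for k in("qpos","ee_pos","ee_rot")],open("s9.json","w"))
for n in C:cv2.imwrite(f"pics/raw_{n}9.png",grab_frame(n))
T=R.from_euler('xyz',s["ee_rot"],degrees=True);mid=s["ee_pos"]+T.apply(OFF);p=-T.as_matrix()[:,0]
for k in(-140,0,140):print(k,proj("side",mid+k*p)[0].round(1),proj("top",mid+k*p)[0].round(1))
print('pot axis side',proj("side",[m,m+60*d]).round(1).tolist(),'top',proj("top",[m,m+60*d]).round(1).tolist())
a=cv2.imread("pics/raw_side9.png").astype(int);o=cv2.imread("pics/raw_side0.png").astype(int)
# classes: wood '#', steel 'o'
w=(a[...,2]>a[...,0]*1.35)&(a[...,2]>150);st=(a.min(2)>140)&(a[...,2]<a[...,0]*1.15)
for v in range(110,205,2): print(v,''.join('o' if st[v,u] else '#' if w[v,u] else ' ' for u in range(300,370)))
a=cv2.imread("pics/raw_top9.png").astype(int);o=cv2.imread("pics/raw_top0.png").astype(int)
dd=np.abs(a-o).sum(2)>30
st=(a.min(2)>110)&(a[...,2]<a[...,0]*1.15);w=(a[...,2]>a[...,0]*1.2)&(a[...,2]>100)
for v in range(70,125,2): print(v,''.join('o' if st[v,u] else ('#' if w[v,u] else '.') if dd[v,u] else ' ' for u in range(105,275)))
```

```text
[-15.   21.2 105.8  58.7  47.5 131.2] [689.2  70.  155.3] [-0.6 -0.5 -1.9] (array([ 0.03, -0.02,  0.09]), array([0., 0., 0.]))
-140 [331.3 169. ] [230.3 111. ]
0 [320.7 111.9] [176.4 100.6]
140 [310.5  57. ] [111.6  88.1]
pot axis side [[335.7, 180.7], [330.5, 155.8]] top [[240.8, 110.8], [219.6, 107.2]]
110                ##           #             #        #                  
112                #                    ###                               
114                                      ##                               
116                 ##                    ##                              
118                 ##########             ###                            
120                  #########              ##    ##                      
122                 ###########              ##            #              
124                  ##########              ###                          
126                  ##########               ###             #           
128                  ########### #  #          ###         #              
130                   ##########            
[... 6987 characters left out ...]
ooo
118                                                              #..........  ...................oo.oooooooooooooooo.........ooo..oooooooooooooooooooo  ......o.o.oooooooooooo
120                                                              #.........# ....................oooooo.oooooooooooooo.ooooooooooooooooooooooooooooooo ...o....ooo.ooooooooooo
122                                                                  ......##......................o.o.oooooooooooooooooooooooooooooooooooooooooooooo. ..  ..oooo  ooooooooooo
124                                                                  ##    # ...................o.oo.ooooooooooooooooooooooooooooooooooooooooooooooo.........ooo..oooo    o
```

Run:
```python
from h import *
s=state();T=R.from_euler('xyz',s["ee_rot"],degrees=True)
Tp=R.from_euler('xyz',[159.8,-34.8,95.5],degrees=True)
print('x axes',Tp.as_matrix()[:,0].round(3),T.as_matrix()[:,0].round(3),d.round(3))
n=np.cross(d,[0,0,1]);n/=np.linalg.norm(n);u=np.cross(n,d)
for sd in(40,49,58):
    for tp in([690.3,-16.7,97.],[685.8,34.1,133.5]):
        A=np.array(tp)-sd*Tp.as_matrix()[:,2];B=s["ee_pos"]-sd*T.as_matrix()[:,2]
        print(sd,'now minus pull axis: side',((B-A)@n).round(1),'up',((B-A)@u).round(1),'along',((B-A)@d).round(1))
print(n.round(2),u.round(2))
```

```text
x axes [-0.079  0.817  0.571] [ 0.054 -0.818 -0.573] [-0.076  0.816  0.574]
40 now minus pull axis: side 2.1 up -2.1 along 106.1
40 now minus pull axis: side 1.9 up -2.7 along 43.4
49 now minus pull axis: side 0.6 up -2.8 along 106.2
49 now minus pull axis: side 0.4 up -3.5 along 43.5
58 now minus pull axis: side -0.9 up -3.5 along 106.3
58 now minus pull axis: side -1.2 up -4.2 along 43.6
[ 1.    0.09 -0.  ] [ 0.05 -0.57  0.82]
```

Call:
move_arm([
  [15, [0, -0.07, 0.1], [0, 0, 0.33]],
  [15, [0.03, -0.33, -0.23], [0, 0, 0]],
  [15, [0.03, -0.33, -0.23], [0, 0, 0]],
  [15, [0.03, -0.33, -0.23], [0, 0, 0]],
  [15, [0.015, -0.16, -0.115], [0, 0, 0]],
])

```text
time_s: 14.75
ee_pos: [693.7, 37.5, 139.7]
ee_rot: [-150.1, 34.9, -85.1]
force: [-0.9, 0.4, -1.5]
gripper_width: 21.0
gripper_force: 40.0
```

Call:
move_arm([
  [15, [0.03, -0.33, -0.23], [0, 0, 0]],
  [15, [0.03, -0.33, -0.23], [0, 0, 0]],
  [15, [0.03, -0.33, -0.23], [0, 0, 0]],
])

```text
time_s: 15.0
ee_pos: [695.9, 13.5, 122.9]
ee_rot: [-150.1, 35.0, -85.0]
force: [-0.4, -0.7, -1.7]
gripper_width: 21.2
gripper_force: 40.0
```

Call:
move_arm([
  [15, [0.03, -0.33, -0.23], [0, 0, 0]],
  [15, [0.03, -0.33, -0.23], [0, 0, 0]],
  [15, [0.03, -0.33, -0.23], [0, 0, 0]],
  [15, [0.03, -0.33, -0.23], [0, 0, 0]],
])

```text
time_s: 15.33
ee_pos: [699.0, -19.5, 99.9]
ee_rot: [-150.1, 35.0, -85.0]
force: [-0.1, -0.1, -0.8]
gripper_width: 21.0
gripper_force: 40.0
```

Run:
```python
from h import *
s=state();print(s["ee_pos"].round(1),s["force"].round(1),s["torque"].round(2),togo(45))
a=grab_frame("side").astype(int)
w=(a[...,2]>a[...,0]*1.35)&(a[...,2]>150);st=(a.min(2)>140)&(a[...,2]<a[...,0]*1.15)
for v in range(140,200,2): print(v,''.join('o' if st[v,u] else '#' if w[v,u] else ' ' for u in range(310,365)))
```

```text
[699.  -19.5  99.9] [-0.1 -0.1 -0.8] [-0.41  0.49 -0.04] (array([-0.  , -0.5 , -0.56]), array([0., 0., 0.]))
140                                                       #
142                                                       #
144                                                        
146                                                        
148                                                        
150                                                        
152                                                        
154                               #                        
156                                               ###      
158                                #      # #      ########
160                                  # #           ####    
162                  ####   ###  # #### #    ##     ####   
164                  ########### ######  #    ##     ####  
166                   ########## #######       ##     #### 
168                   ##########   #####  ##     #     ####
170                   ###########  ####### ## #         ###
172                    ##########  ######## #    ##      ##
174                    ###########  ####### ##    ##     ##
176                     ##########   #######  #           #
178                     ########## ###    ###     ## #     
180                      ### ooooooooooo  ##### #          
182                     ooooooooooooooooo# #### #          
184                 ooooo o ooooooooooooo# ##### #         
186                 oooooooooooooooooooooo #####  ##   #   
188           ###### ooo o  oooooooooooooo ######  #  #    
190 #################oooooo oooooooooooooo  ######  #      
192 ################# oo oooo ooooooooooooo #######     #  
194 ##################ooo  oooooooooooooooo  ######      # 
196 ##########  ####  oo ooo oooooooooooooo  ######## #    
198 ##########         oooo oo oooooooooooo  #########  #
```

Call:
move_arm([
  [15, [0.02, -0.25, -0.17], [0, 0, 0]],
  [15, [0.02, -0.2, -0.14], [0, 0, 0]],
  [15, [0, 0, 0], [0, 0, 0]],
])

```text
time_s: 15.63
ee_pos: [700.0, -30.8, 92.0]
ee_rot: [-150.1, 34.9, -85.0]
force: [-0.5, 0.6, -1.3]
gripper_width: 20.9
gripper_force: 40.0
```

Call:
move_arm([
  [15, [0.01, -0.1, -0.07], [0, 0, 0]],
  [15, [0, 0, 0], [0, 0, 0]],
])

```text
time_s: 15.8
ee_pos: [700.2, -32.5, 91.0]
ee_rot: [-150.0, 34.9, -85.0]
force: [0.7, -0.0, -1.4]
gripper_width: 21.0
gripper_force: 40.0
```

Call:
move_arm([
  [15, [0.01, -0.1, -0.07], [0, 0, 0]],
  [15, [0, 0, 0], [0, 0, 0]],
])

```text
time_s: 15.97
ee_pos: [700.4, -34.0, 90.0]
ee_rot: [-150.0, 35.0, -84.9]
force: [0.3, 1.8, 1.2]
gripper_width: 21.2
gripper_force: 40.0
```

Call:
move_arm([
  [15, [0.01, -0.1, -0.07], [0, 0, 0]],
  [15, [0, 0, 0], [0, 0, 0]],
])

```text
time_s: 16.13
ee_pos: [700.2, -33.9, 89.9]
ee_rot: [-149.9, 35.3, -84.6]
force: [-0.8, 8.0, 6.0]
gripper_width: 21.0
gripper_force: 40.0
```

The butt met the pot floor at the expected depth, with about 10 N along the axis. I'll lower the pestle partway onto the lip, then release it.

Call:
move_arm([
  [15, [-0.01, 0.04, -0.14], [-0.45, -0.04, 0]],
  [15, [-0.01, 0.04, -0.14], [-0.45, -0.04, 0]],
  [15, [-0.01, 0.04, -0.14], [-0.45, -0.04, 0]],
  [15, [0, 0, 0], [0, 0, 0]],
])

```text
time_s: 16.47
ee_pos: [698.9, -30.9, 78.1]
ee_rot: [-150.0, 29.7, -84.7]
force: [-1.2, 5.3, 1.5]
gripper_width: 21.1
gripper_force: 40.0
```

Call:
move_arm([
  [26, [0, 0, 0], [0, 0, 0]],
  [35, [0, 0, 0], [0, 0, 0]],
  [60, [0, 0, 0], [0, 0, 0]],
  [85, [0, 0, 0], [0, 0, 0]],
  [85, [0, 0, 0], [0, 0, 0]],
  [85, [0, 0, 0], [0, 0, 0]],
  [85, [0, 0, 0], [0, 0, 0]],
  [85, [0, 0, 0], [0, 0, 0]],
  [85, [0, 0, 0], [0, 0, 0]],
  [85, [0, 0, 0], [0, 0, 0]],
])

```text
time_s: 17.3
ee_pos: [699.9, -34.4, 77.1]
ee_rot: [-150.0, 29.5, -85.0]
force: [0.9, 0.3, 0.1]
gripper_width: 82.7
gripper_force: 0.0
```

Call:
move_arm([
  [85, [-0.16, -0.13, 0.28], [0, 0, 0]],
  [85, [-0.32, -0.28, 0.56], [0, 0, 0]],
])

```text
time_s: 17.47
ee_pos: [686.9, -43.8, 96.8]
ee_rot: [-150.2, 29.6, -85.0]
force: [0.0, -0.2, -0.4]
gripper_width: 84.7
gripper_force: 0.0
```

Released with no contact force. I'll retreat clear.

Call:
move_arm([
  [85, [-0.32, -0.28, 0.56], [0, 0, 0]],
  [85, [-0.32, -0.28, 0.56], [0, 0, 0]],
  [85, [-0.32, -0.28, 0.56], [0, 0, 0]],
  [85, [-0.32, -0.28, 0.6], [0, 0, 0]],
  [85, [-0.32, -0.28, 0.6], [0, 0, 0]],
  [85, [-0.4, -0.2, 0.9], [0, 0, 0]],
  [85, [-0.4, 0, 1], [0, 0, 0]],
  [85, [-0.6, 0, 1], [0, 0, 0]],
  [85, [-0.8, 0, 0.8], [0, 0, 0]],
  [85, [-0.9, 0, 0.3], [0, 0, 0]],
  [85, [-0.9, 0, 0], [0, 0, 0]],
  [85, [-0.9, 0, 0], [0, 0, 0]],
  [85, [0, 0, 0], [0, 0, 0]],
])

```text
time_s: 18.55
ee_pos: [522.0, -84.1, 270.6]
ee_rot: [-150.1, 29.5, -85.0]
force: [-1.0, 0.0, -0.2]
gripper_width: 85.4
gripper_force: 0.0
```

Run:
```python
from h import *
s=state();print(s["ee_pos"].round(1),s["force"].round(1),s["time_s"])
for n,(u0,u1,v0,v1,st) in dict(side=(295,365,90,205,3),top=(140,275,88,135,2)).items():
    a=grab_frame(n);cv2.imwrite(f"pics/raw_{n}10.png",a);a=a.astype(int);o=cv2.imread(f"pics/raw_{n}0.png").astype(int)
    dd=np.abs(a-o).sum(2)>35
    w=(a[...,2]>a[...,0]*1.3)&(a[...,2]>140);sl=(a.min(2)>110)&(a[...,2]<a[...,0]*1.15)
    for v in range(v0,v1,st): print(v,''.join('o' if sl[v,u] else ('#' if w[v,u] else '.') if dd[v,u] else ('-' if w[v,u] and n=="top" else ' ') for u in range(u0,u1)))
```

```text
[522.  -84.1 270.6] [-1.   0.  -0.2] 18.55
90                                          .                            
93                                                              .        
96               .                          .                   .        
99      .                                              .                 
102        .        .                                         .           
105          .                                            .               
108                       #                                   #           
111                 ...#####                                     # .      
114           ###############                 #                  #      # 
117         ############# ## #                                         #  
120         ############## ##        # #   .           #                  
123       .  ############## ##  #               .            .   #        
126       .  # ########## ## ###       #  #  #                          . 
129             ############# .###             #  #                       
132        
[... 4517 characters left out ...]

126                                                                                 -------------------------------------------------------
128                                                                                 ---------------------- .oooo.o................ --------
130                                                                          --- --  ---------------------.o...oo..........................
132                                                                  -------------------------------------#......................o.........
134 ------------ -- -- --  ------ ---  --- -------------------------------------------------------------------.............................
```

Run:
```python
from h import *
a=cv2.imread("pics/raw_side10.png").astype(int);o=cv2.imread("pics/raw_side0.png").astype(int)
dd=np.abs(a-o).sum(2)>45
for v in range(120,260,6): print(v,''.join('#' if dd[v,u] else ' ' for u in range(195,300,2)))
b=grab_frame("side").astype(int);print('settled diff',(np.abs(b-a).sum(2)>45)[90:200,290:365].sum(),state()["force"].round(1))
```

```text
120 ########################             #               
126 ###############  #######                             
132   #########                                          
138                                        #             
144           #                           ##     #       
150                                        #####         
156                                              #       
162                                                      
168                                  #                   
174                                                      
180                                                      
186  #                                              #    
192                                                      
198                                                      
204                                                      
210                                                      
216                                                      
222                                                      
228                                                      
234                                                      
240                                                      
246                                                      
252                                                      
258                                                      
settled diff 53 [ 0.2 -0.4  0.5]
```

The spare has not moved, and the turned pestle rests in its pot with the head out. I'm handing in.

```bash
python3 -c "
from workcell import *
print(job_done())"
```

```text
the job is handed in; nothing more can be done
None
```

The wrong-way pestle is back in its own pot, handle first and down on the floor with its head out. The other pestle did not move, the gripper is open and clear, and the job is handed in at about 18.7 s on the robot's clock.

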